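Hang the slotted shelf bracket on the cake stand's headed pin

ROBOT

A 6-joint arm with a two-finger parallel gripper is mounted at the origin on the work surface. World frame = base frame: x ahead of the robot, y to its left, z up, the work surface at z = 0. Lengths are in m, angles in rad, forces in N, time in s.
With the tool pointing down it reaches from about 0.4 to 0.825 m from the base axis. Payload 7 kg.
Tool frame: the origin (TCP) lies on the centre line of the jaws, within the pads' length; the fingertips stand 25 mm ahead of it and the grasp point (between the pads) lies 6 mm ahead of it; z points along the fingers, y is the line along which they close (so a half turn about z gives the same grasp; the last joint's range is limited). The gripper opens to 88 mm and grips with 3 to 60 N. Pads are 19 mm wide; open, the fingers measure 130 mm over their backs; the gripper's body (78 mm by 193 mm) begins 47 mm behind the grasp point.
Start: joints at [-1.056, 0.359, 0.012, 0, -1.224, -0.288], TCP at [0.152, -0.658, 0.252] pointing down, gripper open.
Joint ranges: [-3.07, 3.07], [-1.43, 2.12], [-1.02, 1.25], [-3.03, 1.67], [-3.05, -0], [-3.03, 3.03]. Speed limits (rad/s): [2.39, 2.39, 3.01, 3.14, 3.14, 3.14].

INTERFACE

Orientations are given as [roll, pitch, yaw] about the fixed x, y, z axes, in that order (R = Rz(yaw) Ry(pitch) Rx(roll)).
In Python, from station import readout, vision, arm gives the robot as it stands. The module is installed in compiled form; this text tells all that it offers.
- The arm moves only by the tool carry_out, never from a script. Its argument "commands" is a list of rows, each an object with "dp": the shift along the tool's x, y, z in m, a list of three; "rotation": the turn, a rotation vector about the tool's x, y, z in degrees, a list of three. In form: [{"dp": [dx, dy, dz], "rotation": [wx, wy, wz]}, ...]. A call has 1 to 8 rows; each row shifts and turns the commanded pose from where the row before left it, along the tool's axes as they then stand; what a row does not reach is not made up. A row lasts 1/8 s, in which the tool goes at most 62.5 mm and 10.7 degrees, less where a joint would pass 70% of its speed; a pose out of reach is approached as far as the arm can. A call with a gripper value outside its range is refused whole. "grip" is the finger opening in m, from 0 to 0.0876, set as the call begins (left out, the last holds). The fingers move at their own pace and stop on an object; "force" is the grip in N (left out, the last holds). Time passes only in rows, so rows that do not move let the fingers close. It gives the time, the measured TCP pose, the force, the opening and the grip force at its end, in the units of the state.
- readout.get_state(): the state, without advancing time (a new reading comes with each control period).
- vision.grab_frame(name): name is "scene" or "side" or "wrist"; returns (picture, depth): 400x640x3 uint8, red, green, blue; 400x640 float32, m along the optical axis (not along the pixel's ray), 0 where there is no reading.
- vision.calibration(name): a dict with "fovy" (degrees; the focal length in pixels is half the picture's height over the tangent of half this angle, whatever the lens; pixels are square), "cx", "cy" (the principal point, pixels), "origin" and "attitude" of the camera in the world; the wrist camera has in their place "mount" (4x4, takes a point from camera to tool coordinates, whose origin is the TCP and whose axes are the flange's). Camera axes: x right, y down, z forward; pixel columns grow to the right and rows downward; lengths in m; the calibration is good to about 2 mm. The wrist camera is an equidistant fisheye: a pixel r from the principal point sees the ray r / f radians off the axis. A picture is of the moment at which its call begins: read the wrist's pose just before it. calibration takes no time and is no camera call.
- arm.job_done(): hands the job in; it is judged then, once.
Trained networks look in the newest picture that a camera, given by its name, has taken for a name from the list of things; names that differ only in an ending like _2 or _b are one class to them, and where a whole thing is asked for, a point or a joint stands for the part that bears it (a point fixed in the world has none). Each returns a list of dicts, best first, with "score" (0 to 1); they miss things now and then, are a little off and sometimes report something else, mostly with a low value. They report only what shows in the picture. A call takes as long as a camera call. They do not tell look-alikes from the thing itself.
- vision.trace(label, camera): "pixels" (400x640 bool, what is visible of it) and "position" ([row, column] in pixels, amid what is visible of it).
The state is a dict: "t": time; "q": joint angles; "qd": joint speeds; "joint_efforts": joint torques, N m; "eef_pos": TCP position; "ee_rot": TCP orientation; "force": force on the tool from outside, world axes, zero at the start; "moment": the same for the moment, N m; "width": finger opening in m; "gripper_force": force on a finger pad.
Only numpy, scipy, OpenCV 4.12 (cv2) and the standard library are available. Lean on these libraries where they do the work, as an engineer would, in place of code of your own. Each camera call takes 0.05 s, during which the arm holds its last target. There are 200 camera calls.

TASK

Take the slotted shelf bracket (blue grip) out of the wooden rack and hang it on the headed pin of the cake stand's upright: bring it in from the side, behind the brass head, so that the pin runs along the slot to its end, then let it down gently until the pin sits fully home in the upper notch, and let go so that it hangs upright and still. The pin's height has been changed and is not known exactly, so feel for it or look, and never force the bracket against the stand (keep well below 25 N). Leave the white-gripped bracket, the pastries and the other loose things where they are.

Things in the scene. Friction and masses are not known exactly. Their poses are not given: they have to be found in the camera images.
- bracket: Slotted shelf bracket, 0.25 to 0.5 kg: upright steel plate 6 thick (x), 80 wide (y), z 0 to 155 mm, with a blue grip bar on top. Origin: centre of its bottom edge, z up. L-shaped slot right through in x: open at the -y edge, level between z 70 and 83 from y -40 to its end wall at y +6.5; at the inner end a notch (y -6.5 to +6.5) goes up to z 100. Centre of mass near y 0, z 75
- bracket_grip (a point): Centre of the bracket's blue grip bar (bracket x 0, y 0, z 170): 16 thick (x), 60 wide (y), 30 high, z 155 to 185 mm. It is gripped across x
- bracket_seat (a point): Point on the bracket at x 0, y 0, z 95 mm: the pin's axis passes here when the bracket hangs fully home, with the bracket's axes along the post's
- spare: Bracket of the same outer size with a white grip bar and a closed square window instead of the open slot; stands in the other half of the rack; leave it there. Origin: centre of its bottom edge
- post: Cake stand's upright, fixed: base 140 (x) x 110 (y) x 12, upright 30 x 30 to z 172 mm. Origin: centre of the underside. A rigid round pin, 10 dia, sticks out along +x from the upright's face x 15, at y 0; the plate belongs on it between x 15 and 31 (plate centre 23), before its brass head (24 dia, x 31 to 36). The pin's axis is clamped anywhere from z 128 to 162; its height is not reported
- rack: Fixed light wood rack 75 (x) x 270 (y) x 45 high; a groove 9 wide and 35 deep runs along y at x = 0, its floor 10 above the table; the two brackets stand in it, x across the groove, near y = +60 and y = -60, either in either half. Origin: centre of the underside
- cupcake_red: Bystander: red-cupped cupcake with cream top, 72 dia, 88 high; origin centre of underside (mm)
- cupcake_dark: Bystander: dark-cupped cupcake with brown top, 72 dia, 88 high; origin centre of underside (mm)
- fig_tart: Bystander: square fig tart 85 x 85 x 34 high; origin centre of underside (mm)
- dessert_tub: Bystander: lidded square dessert tub 82 x 82 x 58 high; origin centre of underside (mm)
- ramekin: Bystander: white ceramic bowl, 76 dia, 45 high; origin centre of underside (mm)
- screwdriver: Bystander: screwdriver lying flat, x along it towards the tip (mm)
There are look-alikes about, which are no part of the job. Leave any orange or red look-alike of the post alone. Leave any red look-alike of the bracket alone.

How it is judged:
On the way, in this order (a step that is already met when the one before it is completed fails the run):
1. the bracket has been lifted clear of the rack (height (world z) of bracket above 0.055 m and contact force between bracket and rack below 0.05 N), for 0.1 s.
2. the bracket is between the upright and the pin's head, the pin at the inner end of the slot (x of bracket_seat in the frame of post between 0.016 and 0.03 m and y of bracket_seat in the frame of post between -0.006 and 0.006 m and z of bracket_seat in the frame of post between 0.122 and 0.188 m), for 0.1 s.
At the end, for the whole second after the job is handed in: The bracket hangs released and at rest on the stand's pin: seat point in the post's frame within 4 mm of y = 0, x 15 to 31 mm, z 123 to 168 mm; upright within 0.15 rad, its x along the post's x within 0.25 rad, over 1 N of its weight on the stand (x of bracket_seat in the frame of post between 0.015 and 0.031 m and y of bracket_seat in the frame of post between -0.004 and 0.004 m and z of bracket_seat in the frame of post between 0.123 and 0.168 m and angle between bracket's own z axis and vertical below 0.15 rad and angle between the x axis of bracket and the x axis of post, either way round below 0.25 rad and contact force between bracket and post above 1 N and linear speed of bracket below 0.02 m/s and angular speed of bracket below 0.2 rad/s); the robot touches nothing.
It fails at once if the bracket is forced against the stand with more than 25 N (contact force between bracket and post above 25 N).
It fails at once if the spare bracket is moved more than 15 mm or tipped (distance of spare from where it was at the start of the episode above 0.015 m or angle between spare's own z axis and vertical above 0.2 rad).
It fails at once if a bystander is moved more than 20 mm (distance of any of cupcake_red, cupcake_dark, fig_tart, dessert_tub, ramekin, screwdriver from where it was at the start of the episode above 0.02 m).
It also fails if it takes over 56 s, if anything falls off the work surface, if the arm or the gripper's body presses on something with over 40 N, if the wrist force passes 120 N, or if a joint passes its speed limit or range.

## Working session

There is one attempt and no reset: what is moved stays moved. The work goes in short steps, Python scripts to look and compute and a tool call to move; the robot and the scene stay as the last step left them, time stands still between calls to the robot, and variables do not carry over. Pictures are saved under pics/ and viewed, at most 10 in all, crops included, and the job is handed in when it is done.

Besides the shell and the picture viewer there is one more tool, called after "Emit:" as name(argument=value, ...), one argument or row to a line, values as JSON. carry_out: Moves the arm, as the interface text tells. Its arguments: {"type":"object","properties":{"commands":{"type":"array"},"grip":{"type":"number"},"force":{"type":"number"}},"required":["commands"]}

```bash
mkdir -p pics; cat > h.py <<'E'
import numpy as np, cv2
from station import readout, vision, arm
def cloud(name, depth):
    c=vision.calibration(name); f=200/np.tan(np.radians(c["fovy"])/2)
    v,u=np.mgrid[:400,:640]; a=(u-c["cx"])/f; b=(v-c["cy"])/f
    P=np.stack([a*depth,b*depth,depth],-1)
    A=np.array(c["attitude"],float)
    if A.shape!=(3,3):
        from scipy.spatial.transform import Rotation as R
        A=R.from_euler('xyz',A).as_matrix() if A.size==3 else R.from_quat(A).as_matrix()
    return P@A.T+np.array(c["origin"])
E
python3 - <<'E'
from h import *
print(readout.get_state())
for n in ("scene","side"):
    print(vision.calibration(n))
    p,d=vision.grab_frame(n); cv2.imwrite(f"pics/{n}0.png",p[:,:,::-1]); np.savez(f"{n}0.npz",p=p,d=d)
    W=cloud(n,d)
    for l in ("bracket","bracket_grip","spare","post","rack"):
        for r in vision.trace(l,n)[:3]:
            m=r["pixels"]&(d>0); 
            if m.sum()==0: continue
            q=W[m]; print(n,l,round(r["score"],2),np.round(r["position"]),m.sum(),np.median(q,0).round(3),np.percentile(q,2,0).round(3),np.percentile(q,98,0).round(3))
print(vision.calibration("wrist"))
E
```

```text
{'t': 0.0, 'q': array([-1.05592176e+00,  3.59406484e-01,  1.10407011e-02, -3.33811498e-04,
       -1.22409225e+00, -2.88112421e-01]), 'qd': array([ 3.72021228e-05,  3.01256015e-04,  2.52628873e-04, -4.30840382e-04,
       -1.69202045e-03,  7.91652889e-04]), 'joint_efforts': array([-2.16271983e-04, -5.82713413e+01,  2.93057799e+01,  6.99729100e+00,
        6.75010946e-03, -1.94868935e-04]), 'eef_pos': array([ 0.15163282, -0.65728387,  0.25060502]), 'ee_rot': array([ 3.13991027e+00, -1.71340310e-04, -2.91494405e+00]), 'force': array([0.57187554, 0.23243292, 0.78897536]), 'moment': array([0.0080259 , 0.00919594, 0.02869883]), 'gripper_force': 0.0, 'width': 0.08750855474850744}
{'fovy': 49.876865068304184, 'cx': 312.5923166688461, 'cy': 192.20802220309693, 'origin': array([1.33470106, 0.1966021 , 0.77554885]), 'attitude': array([-2.19815139, -0.00368418,  1.80166007])}
scene bracket 0.89 [232. 440.] 1759 [0.555 0.317 0.126] [0.541 0.279 0.044] [0.565 0.352 0.195]
scene bracket 0.83 [292. 486.] 2571 [0.679 0.413 0.098] [ 0.568  0.385 -0.001] [0.706 0.458 0.185]
scene bracket_grip 0.83 [23
[... 1368 characters left out ...]
444.] 271 [ 0.179 -0.325  0.142] [ 0.163 -0.529  0.034] [ 0.281 -0.317  0.175]
side post 0.58 [180. 366.] 698 [ 0.533 -0.374  0.015] [ 0.473 -0.436  0.003] [ 0.605 -0.331  0.172]
side rack 0.73 [255. 254.] 1657 [0.513 0.273 0.04 ] [0.47  0.134 0.003] [0.587 0.39  0.048]
{'fovy': 65.70646984690485, 'cx': 321.0502000201963, 'cy': 192.18794644180085, 'mount': array([[ 7.07338961e-04, -9.58418300e-01, -2.85366190e-01,
         7.60035446e-02],
       [ 9.99999448e-01,  8.99740233e-04, -5.43122973e-04,
         2.30974674e-04],
       [ 7.77294439e-04, -2.85365649e-01,  9.58418407e-01,
        -1.32769386e-01],
       [ 0.00000000e+00,  0.00000000e+00,  0.00000000e+00,
         1.00000000e+00]])}
```

View pics/scene0.png

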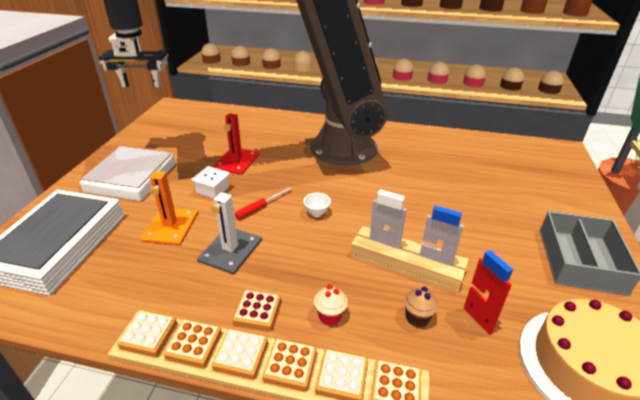

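View pics/side0.png

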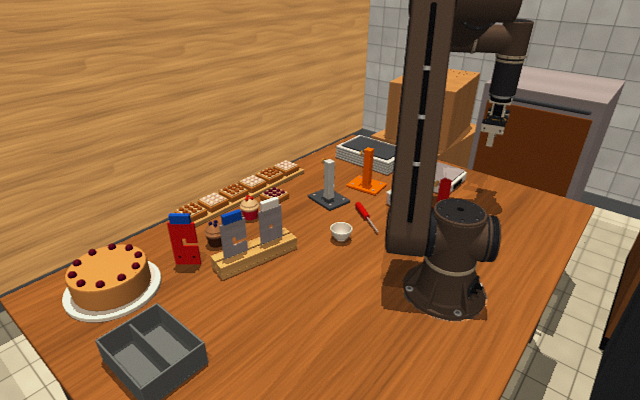

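Candidates for the bracket in the scene view are the grey one with a blue grip at (442,235), the red look-alike at (488,290) and the white-gripped spare at (388,220). I choose the grey and blue one. For the post there are grey (228,240), orange (168,215) and red (235,150), and I choose grey. Next is a close crop with the poses.

```bash
cat > m.py <<'E'
from h import *
def rect(q):
    r=cv2.minAreaRect((q[:,:2]*1000).astype(np.float32)); b=cv2.boxPoints(r); return [np.round(x,1) for x in r], 
for n in ("scene","side"):
    z=np.load(f"{n}0.npz"); p,d=z["p"].astype(int),z["d"]; W=cloud(n,d); ok=d>0
    def box(x0,x1,y0,y1,z0,z1):
        return ok&(W[...,0]>x0)&(W[...,0]<x1)&(W[...,1]>y0)&(W[...,1]<y1)&(W[...,2]>z0)&(W[...,2]<z1)
    blue=(p[...,2]>p[...,0]+60)
    m=box(.5,.6,.25,.38,.165,.21)&blue; q=W[m]; print(n,"grip",len(q),rect(q),q[:,2].max(), "top",np.median(q[q[:,2]>.19],0) if (q[:,2]>.19).any() else 0, rect(q[q[:,2]>.19]))
    m=box(.46,.62,.1,.4,.04,.05); print("rack top",m.sum(),rect(W[m]))
    m=box(.48,.62,.24,.37,.06,.155); q=W[m]; print("plate",np.median(q,0),rect(q))
    m=box(.46,.70,-.30,-.08,.008,.017); print("base",m.sum(),rect(W[m]))
    m=box(.46,.70,-.30,-.08,.03,.165); q=W[m]; print("upr",m.sum(),rect(q),q.max(0),q.min(0))
    m=box(.46,.70,-.30,-.08,.166,.18); q=W[m]; print("top",m.sum(),rect(q) if len(q) else 0,q.mean(0))
    gold=(p[...,0]>p[...,2]+50)
    m=box(.46,.70,-.30,-.08,.09,.2)&gold; q=W[m]; print("gold",m.sum(),q.mean(0) if len(q) else 0)
p=np.load("scene0.npz")["p"][:,:,::-1]; s=np.load("side0.npz")["p"][:,:,::-1]
cr=lambda im,r,c:cv2.resize(im[r:r+80,c:c+106],(398,300),interpolation=cv2.INTER_CUBIC)
cv2.imwrite("pics/c1.png",np.vstack([np.hstack([cr(p,185,385),cr(p,190,180)]),np.hstack([cr(s,195,195),cr(s,140,280)])]))
E
python3 m.py
```

```text
scene grip 379 ([array([553. , 316.1]), array([57.7, 19.5]), np.float64(77.2)],) 0.1970371732697248 top [0.55457816 0.31548831 0.19443199] ([array([553. , 316.1]), array([57.7, 19.5]), np.float64(77.2)],)
rack top 1827 ([array([537.1, 250.9]), array([270. ,  81.6]), np.float64(76.1)],)
plate [0.55434683 0.31781682 0.11317185] ([array([552.8, 315.4]), array([80. , 11.1]), np.float64(76.0)],)
base 1314 ([array([ 565.9, -188.5]), array([112.7, 196.4]), np.float64(79.8)],)
upr 743 ([array([ 602.5, -195.2]), array([32.8, 54.8]), np.float64(75.3)],) [ 0.63075439 -0.17556772  0.16499797] [ 0.57865471 -0.21283738  0.03002459]
top 147 ([array([ 602.1, -194.5]), array([30.7, 54.9]), np.float64(82.0)],) [ 0.59884513 -0.19304789  0.17078843]
gold 106 [ 0.61507807 -0.19718874  0.15179639]
side grip 205 ([array([547.2, 319.6]), array([58.1, 19.9]), np.float64(73.2)],) 0.19741431364063844 top [0.5469173  0.3195873  0.19418259] ([array([548. , 319.5]), array([57.9, 18.4]), np.float64(73.5)],)
rack top 942 ([array([532.6, 254.2]), array([271.4,  81.8]), np.float64(76.6)],)
plate [0.54860828 0.3225075  0.11213059] ([array([549.3, 319. ]), array([81.6, 13.6]), np.float64(77.8)],)
base 389 ([array([ 565.4, -185.4]), array([112.4, 190.7]), np.float64(78.8)],)
upr 333 ([array([ 600.8, -191.1]), array([37.1, 60.5]), np.float64(83.7)],) [ 0.63108393 -0.16956788  0.16452506] [ 0.57059332 -0.20774296  0.03012109]
top 48 ([array([ 603.1, -189.5]), array([33.6, 55.6]), np.float64(88.7)],) [ 0.59379061 -0.18943663  0.17020308]
gold 23 [ 0.61371653 -0.19683994  0.16306309]
```

View pics/c1.png

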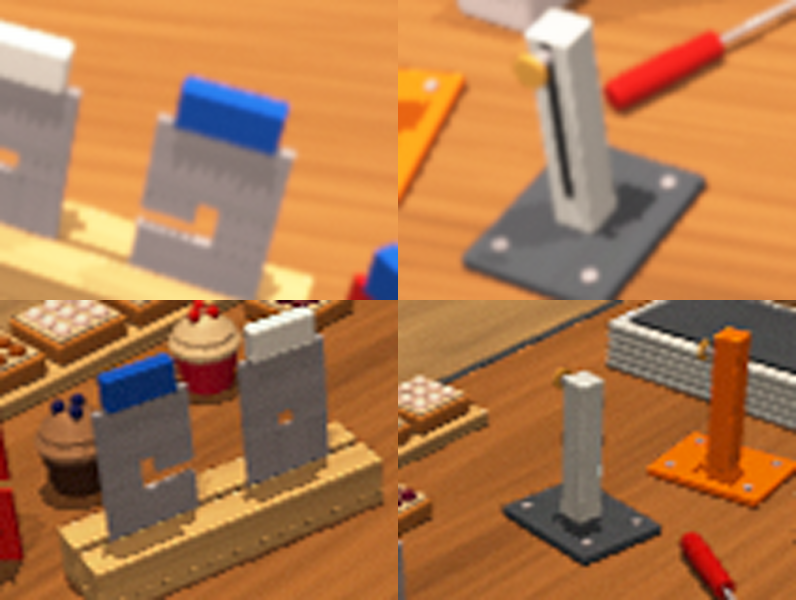

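The crop shows the grey bracket's slot opening towards the spare (world −y side). The grey post has its pin and brass head facing roughly world +x, slightly −y. I'll pass over the post with the wrist camera on the way to the bracket.

Emit:
carry_out(
  commands=[
    {"dp": [-0.0464,0.033,-0.02],"rotation": [0,0,0]},
    {"dp": [-0.0464,0.033,-0.02],"rotation": [0,0,0]},
    {"dp": [-0.0464,0.033,-0.02],"rotation": [0,0,0]},
    {"dp": [-0.0464,0.033,-0.02],"rotation": [0,0,0]},
    {"dp": [-0.0464,0.033,0],"rotation": [0,0,0]},
    {"dp": [-0.0464,0.033,0],"rotation": [0,0,0]},
    {"dp": [-0.0464,0.033,0],"rotation": [0,0,0]},
    {"dp": [-0.0464,0.033,0],"rotation": [0,0,0]},
  ],
  grip=0.05,
)

```text
t: 1.6
eef_pos: [0.4551, -0.3154, 0.332]
ee_rot: [-3.141, 0.001, -2.915]
force: [1.2, -1.0, 0.3]
width: 0.0498
gripper_force: 0.0
```

Emit:
carry_out(
  commands=[
    {"dp": [-0.0464,0.033,0],"rotation": [0,0,0]},
    {"dp": [-0.0464,0.033,0],"rotation": [0,0,0]},
    {"dp": [-0.0464,0.033,0],"rotation": [0,0,-10.6]},
    {"dp": [0,0,0],"rotation": [0,0,-10.6]},
    {"dp": [0,0,0],"rotation": [0,0,-10.6]},
    {"dp": [0,0,0],"rotation": [0,0,-10.6]},
    {"dp": [0,0,0],"rotation": [0,0,-10.6]},
    {"dp": [0,0,0],"rotation": [0,0,-10.6]},
  ],
)

```text
t: 2.6
eef_pos: [0.5674, -0.1892, 0.3317]
ee_rot: [-3.141, 0.0, -1.799]
force: [0.0, -0.3, 0.3]
width: 0.0496
gripper_force: 0.0
```

Emit:
carry_out(
  commands=[
    {"dp": [0,0,0],"rotation": [0,0,0]},
    {"dp": [0,0,0],"rotation": [0,0,0]},
  ],
)

```text
t: 2.85
eef_pos: [0.5674, -0.1892, 0.3316]
ee_rot: [-3.142, 0.0, -1.809]
force: [0.0, -0.1, -0.8]
width: 0.0502
gripper_force: 0.0
```

```bash
cat >> h.py <<'E'
from scipy.spatial.transform import Rotation as R
def pose(s): return R.from_euler('xyz',s["ee_rot"]).as_matrix(), np.array(s["eef_pos"])
def wcloud(depth,s):
    c=vision.calibration("wrist"); f=200/np.tan(np.radians(c["fovy"])/2)
    v,u=np.mgrid[:400,:640]; a=u-c["cx"]; b=v-c["cy"]; r=np.hypot(a,b)+1e-9
    t=np.tan(r/f)/r
    P=np.stack([a*t*depth,b*t*depth,depth],-1)
    M=np.array(c["mount"]); Rt,p=pose(s)
    return (P@M[:3,:3].T+M[:3,3])@Rt.T+p
def wgrab(tag):
    s=readout.get_state(); p,d=vision.grab_frame("wrist"); cv2.imwrite(f"pics/{tag}.png",p[:,:,::-1])
    np.savez(f"{tag}.npz",p=p,d=d,pos=s["eef_pos"],rot=s["ee_rot"]); return s,p,d,wcloud(d,s)
def rect(q):
    r=cv2.minAreaRect((q[:,:2]*1000).astype(np.float32)); return [np.round(x,1) for x in r]
def box(W,d,x0,x1,y0,y1,z0,z1):
    return (d>0)&(W[...,0]>x0)&(W[...,0]<x1)&(W[...,1]>y0)&(W[...,1]<y1)&(W[...,2]>z0)&(W[...,2]<z1)
E
python3 - <<'E'
from h import *
s,p,d,W=wgrab("w1"); print(s["t"],s["eef_pos"],s["ee_rot"])
p=p.astype(int); sat=p.max(-1)-p.min(-1); gold=p[...,0]>p[...,2]+50
m=box(W,d,.46,.7,-.3,-.08,.005,.02)&(sat<40); print("base",m.sum(),rect(W[m]))
m=box(W,d,.5,.68,-.26,-.12,.165,.18)&(sat<40); print("top",m.sum(),rect(W[m]),np.median(W[m],0))
m=box(W,d,.5,.68,-.26,-.12,.12,.19)&gold; q=W[m]; print("head",m.sum(),rect(q),np.median(q,0),np.percentile(q[:,2],[1,50,90,99]))
E
```

```text
2.85 [ 0.56741329 -0.18922309  0.33160907] [-3.14153073e+00  2.79874490e-05 -1.80891484e+00]
base 4973 [array([ 592.9, -193.5]), array([109. , 138.2]), np.float64(78.7)]
top 957 [array([ 600.1, -195.1]), array([30.5, 45.2]), np.float64(78.4)] [ 0.59254192 -0.19486696  0.17149557]
head 153 [array([ 608.9, -187.2]), array([19.7, 57. ]), np.float64(50.8)] [ 0.62459413 -0.20191266  0.16915553] [0.15466129 0.16915553 0.17154042 0.17207255]
```

View pics/w1.png

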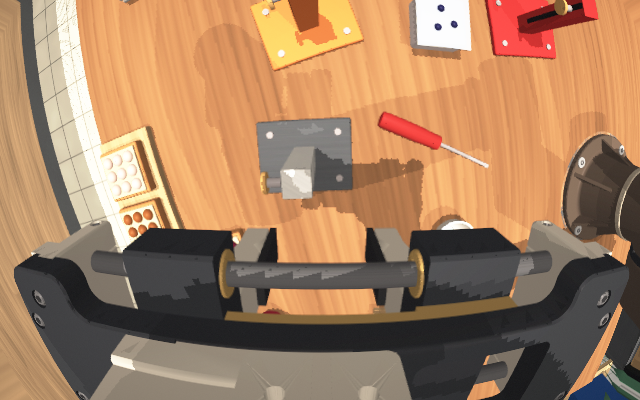

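The wrist view shows the post top at (295,183), the head at (263,182) and the base at (305,155). That puts the post at about (0.593, −0.194) with yaw −11.3° and the pin at z≈0.159. Next I go over the bracket.

Emit:
carry_out(
  commands=[
    {"dp": [-0.059,0.0152,0],"rotation": [0,0,0]},
    {"dp": [-0.059,0.0152,0],"rotation": [0,0,0]},
    {"dp": [-0.059,0.0152,0],"rotation": [0,0,0]},
    {"dp": [-0.059,0.0152,0],"rotation": [0,0,0]},
    {"dp": [-0.059,0.0152,0],"rotation": [0,0,0]},
    {"dp": [-0.059,0.0152,0],"rotation": [0,0,0]},
    {"dp": [-0.059,0.0152,0],"rotation": [0,0,0]},
    {"dp": [-0.059,0.0152,0],"rotation": [0,0,0]},
  ],
)

```text
t: 3.9
eef_pos: [0.5583, 0.3001, 0.3319]
ee_rot: [-3.141, 0.0, -1.807]
force: [0.7, -0.5, -0.3]
width: 0.0502
gripper_force: 0.0
```

Emit:
carry_out(
  commands=[
    {"dp": [-0.058,0.0152,0],"rotation": [0,0,0]},
    {"dp": [0,0,0],"rotation": [0,0,0]},
    {"dp": [0,0,0],"rotation": [0,0,0]},
  ],
)

```text
t: 4.28
eef_pos: [0.5571, 0.3582, 0.3311]
ee_rot: [3.141, -0.001, -1.806]
force: [0.3, -0.5, 1.0]
width: 0.0499
gripper_force: 0.0
```

```bash
python3 - <<'E'
from h import *
s,p,d,W=wgrab("w2"); print(s["t"],s["eef_pos"],s["ee_rot"],s["force"])
p=p.astype(int); blue=p[...,2]>p[...,0]+50
m=box(W,d,.5,.6,.26,.38,.188,.205)&blue; q=W[m]; r=rect(q); print("grip",m.sum(),r,np.median(q,0))
m=box(W,d,.46,.62,.1,.4,.042,.05); print("rack",m.sum(),rect(W[m]))
Rt,t=pose(s); c=np.array([r[0][0]/1000,r[0][1]/1000,.180]); print("grip centre in tool",Rt.T@(c-t))
E
```

```text
4.275 [0.55707208 0.35824083 0.331132  ] [ 3.14127304e+00 -7.94409764e-04 -1.80553386e+00] [ 0.25613049 -0.5230765   1.02498106]
grip 1122 [array([551.9, 316.6]), array([58.9, 14.3]), np.float64(76.7)] [0.55153528 0.31571986 0.19452449]
rack 7427 [array([539.4, 261.4]), array([248.8,  76.1]), np.float64(76.7)]
grip centre in tool [ 0.04158173 -0.00470323  0.15116358]
```

View pics/w2.png

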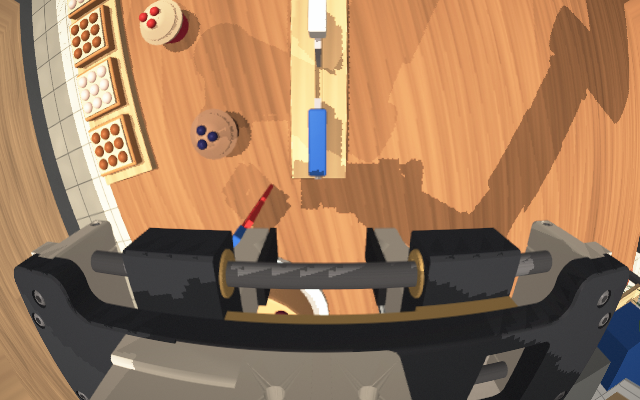

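The blue grip is at (317,142), with the spare beyond it at (317,15). The tool is already aligned in yaw. I'll go down, grip and check.

Emit:
carry_out(
  commands=[
    {"dp": [0.0208,-0.0024,0.02],"rotation": [0,0,0]},
    {"dp": [0.0208,-0.0023,0.02],"rotation": [0,0,0]},
    {"dp": [0,0,0.025],"rotation": [0,0,0]},
    {"dp": [0,0,0.025],"rotation": [0,0,0]},
    {"dp": [0,0,0.025],"rotation": [0,0,0]},
    {"dp": [0,0,0.02],"rotation": [0,0,0]},
    {"dp": [0,0,0.009],"rotation": [0,0,0]},
    {"dp": [0,0,0],"rotation": [0,0,0]},
  ],
)

```text
t: 5.32
eef_pos: [0.5524, 0.3157, 0.1877]
ee_rot: [-3.142, -0.0, -1.806]
force: [-0.3, 0.0, 1.0]
width: 0.0501
gripper_force: 0.0
```

Emit:
carry_out(
  commands=[
    {"dp": [0,0,0],"rotation": [0,0,0]},
    {"dp": [0,0,0],"rotation": [0,0,0]},
    {"dp": [0,0,0],"rotation": [0,0,0]},
    {"dp": [0,0,0],"rotation": [0,0,0]},
    {"dp": [0,0,0],"rotation": [0,0,0]},
    {"dp": [0,0,0],"rotation": [0,0,0]},
  ],
  grip=0.0,
  force=40,
)

```text
t: 6.08
eef_pos: [0.552, 0.3166, 0.1878]
ee_rot: [3.141, 0.0, -1.805]
force: [-3.4, 1.1, 3.0]
width: 0.0158
gripper_force: 40.0
```

Emit:
carry_out(
  commands=[
    {"dp": [0,0,-0.01],"rotation": [0,0,0]},
    {"dp": [0,0,-0.015],"rotation": [0,0,0]},
    {"dp": [0,0,-0.02],"rotation": [0,0,0]},
    {"dp": [0,0,-0.03],"rotation": [0,0,0]},
    {"dp": [0,0,-0.04],"rotation": [0,0,0]},
    {"dp": [0,0,-0.04],"rotation": [0,0,0]},
    {"dp": [0,0,-0.035],"rotation": [0,0,0]},
    {"dp": [0,0,0],"rotation": [0,0,0]},
  ],
)

```text
t: 7.08
eef_pos: [0.5532, 0.3168, 0.382]
ee_rot: [-3.137, 0.005, -1.805]
force: [0.3, 0.4, -3.3]
width: 0.0155
gripper_force: 40.0
```

```bash
python3 - <<'E'
from h import *
s,p,d,W=wgrab("w3"); Rt,t=pose(s); print(s["t"],t,s["ee_rot"],s["force"])
p0=p.astype(int); blue=p0[...,2]>p0[...,0]+50
L=(W-t)@Rt
m=(d>0)&(abs(L[...,0])<.06)&(abs(L[...,1])<.02)&(L[...,2]>0)&(L[...,2]<.2)
print(m.sum(),np.percentile(L[m],[2,50,98],0))
mb=m&blue; print(mb.sum(), np.percentile(L[mb],[1,50,99],0) if mb.any() else 0)
W0=0
a=np.radians(-11.3); c=np.array([.5928,-.1942])+.023*np.array([np.cos(a),np.sin(a)])
y=np.array([-np.sin(a),np.cos(a)])
for off in (0,.06):
    g=np.r_[c+off*y,.368]; print(off,g,"dp tool",Rt.T@(g-t))
E
```

```text
7.075 [0.55319669 0.31676345 0.3820209 ] [-3.13732303  0.0052104  -1.80482339] [ 0.28665626  0.37180682 -3.33848583]
1715 [[ 0.00739227 -0.01851971  0.00066729]
 [ 0.02962187 -0.00095856  0.01452437]
 [ 0.04020155  0.01698139  0.13772955]]
389 [[ 0.00890371 -0.00921441  0.00018733]
 [ 0.02982363 -0.00094266  0.00825306]
 [ 0.03034942  0.00743553  0.01939684]]
0 [ 0.61535414 -0.19870676  0.368     ] dp tool [ 0.48707105 -0.17994822  0.01225166]
0.06 [ 0.62711091 -0.13986988  0.368     ] dp tool [ 0.4271125  -0.17773911  0.01255464]
```

View pics/w3.png

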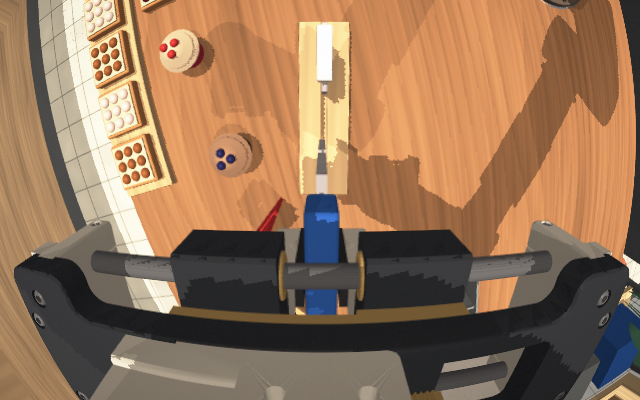

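The bracket is held squarely, with the grip end at (322,200) centred in the jaws. I'll carry it above the pin to feel the pin with the bottom edge.

Emit:
carry_out(
  commands=[
    {"dp": [0.03,-0.011,0],"rotation": [0,0,0]},
    {"dp": [0.054,-0.02,0],"rotation": [0,0,0]},
    {"dp": [0.054,-0.02,0],"rotation": [0,0,0]},
    {"dp": [0.054,-0.02,0],"rotation": [0,0,0]},
    {"dp": [0.054,-0.02,0],"rotation": [0,0,0]},
    {"dp": [0.054,-0.02,0],"rotation": [0,0,0]},
    {"dp": [0.054,-0.02,0],"rotation": [0,0,0]},
    {"dp": [0.054,-0.02,0],"rotation": [0,0,0]},
  ],
)

```text
t: 8.12
eef_pos: [0.6039, -0.1172, 0.3763]
ee_rot: [3.14, -0.0, -1.805]
force: [1.6, 0.4, -2.4]
width: 0.0156
gripper_force: 40.0
```

Emit:
carry_out(
  commands=[
    {"dp": [0.045,-0.016,0],"rotation": [0,0,0]},
    {"dp": [0.025,-0.01,0],"rotation": [0,0,-1]},
    {"dp": [0.009,-0.003,0],"rotation": [0,0,-1.1]},
    {"dp": [0,0,0],"rotation": [0,0,0]},
    {"dp": [0,0,0],"rotation": [0,0,0]},
    {"dp": [0,0,0],"rotation": [0,0,0]},
  ],
)

```text
t: 8.88
eef_pos: [0.6146, -0.1979, 0.3777]
ee_rot: [-3.141, 0.0, -1.767]
force: [0.1, 0.5, -3.6]
width: 0.0161
gripper_force: 40.0
```

```bash
cat > g.py <<'E'
from h import *
s=readout.get_state(); Rt,t=pose(s); a=np.radians(-11.3)
x=np.array([np.cos(a),np.sin(a),0]); y=np.array([-np.sin(a),np.cos(a),0]); o=np.r_[.5928,-.1942,0]
print("t",s["t"],"tcp",t,"rot",s["ee_rot"],"F",s["force"])
# bracket axis point 100mm below the tcp
for zz in (0,.1,.18): b=t+Rt@[0,0,zz]-o; print(zz,"post frame",b@x,b@y,b[2])
b=t-o; print("dp to x23,y0:",Rt.T@((.023-b@x)*x-(b@y)*y),"tilt fix rotvec deg",np.degrees((R.from_matrix(Rt).inv()*R.from_euler('xyz',[np.pi,0,np.radians(-101.3)])).as_rotvec()))
E
python3 g.py
```

```text
t 8.875 tcp [ 0.61457072 -0.19791706  0.37773668] rot [-3.14138970e+00  1.42476184e-04 -1.76695214e+00] F [ 0.07803304  0.46223729 -3.5898373 ]
0 post frame 0.02207703093819279 0.0006208861149752574 0.37773667746647477
0.1 post frame 0.022097310961345467 0.0006351553675755864 0.27773668054092937
0.18 post frame 0.02211353497986766 0.0006465707696558421 0.19773668300049302
dp to x23,y0: [ 6.21870002e-04 -9.22306429e-04  9.85825313e-08] tilt fix rotvec deg [-0.01162396  0.00816948  0.0610989 ]
```

Emit:
carry_out(
  commands=[
    {"dp": [0.0006,-0.001,0.01],"rotation": [0,0,0]},
    {"dp": [0,0,0.008],"rotation": [0,0,0]},
    {"dp": [0,0,0.004],"rotation": [0,0,0]},
    {"dp": [0,0,0],"rotation": [0,0,0]},
    {"dp": [0,0,0],"rotation": [0,0,0]},
  ],
)

```text
t: 9.5
eef_pos: [0.6155, -0.1999, 0.3558]
ee_rot: [-3.141, -0.0, -1.768]
force: [0.6, 0.6, -2.0]
width: 0.0155
gripper_force: 40.0
```

```bash
python3 - <<'E'
from h import *
o=[]
for n,r,c in (("scene",150,180),("side",110,280)):
    p,d=vision.grab_frame(n); o.append(cv2.resize(p[r:r+120,c:c+106,::-1],(398,450),interpolation=cv2.INTER_CUBIC))
cv2.imwrite("pics/c2.png",np.hstack(o))
E
python3 g.py
```

```text
t 9.6 tcp [ 0.61553253 -0.19981851  0.35586669] rot [-3.14106882e+00  1.82725373e-06 -1.76816289e+00] F [ 0.27128919 -0.06451713 -2.85373944]
0 post frame 0.023392773705007357 -0.0010552438124216273 0.35586669075134253
0.1 post frame 0.023445157101066275 -0.0010550686488948156 0.25586670447159776
0.18 post frame 0.023487063817913302 -0.0010549285180733985 0.175866715447802
dp to x23,y0: [-1.05518710e-03  3.92925978e-04 -2.03899803e-07] tilt fix rotvec deg [-0.03001347  0.00010253 -0.00827098]
```

View pics/c2.png

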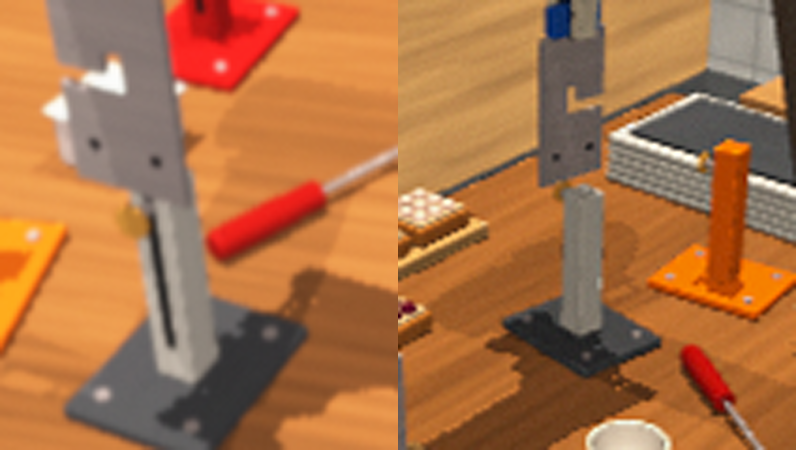

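The plate's lower edge sits just above the brass head at (130,215) in the left half. I'll feel downwards.

Emit:
carry_out(
  commands=[
    {"dp": [0,0,0.002],"rotation": [0,0,0]},
    {"dp": [0,0,0.002],"rotation": [0,0,0]},
    {"dp": [0,0,0.001],"rotation": [0,0,0]},
    {"dp": [0,0,0.001],"rotation": [0,0,0]},
    {"dp": [0,0,0],"rotation": [0,0,0]},
  ],
)

```text
t: 10.22
eef_pos: [0.6154, -0.1997, 0.3495]
ee_rot: [3.141, -0.0, -1.768]
force: [-0.2, 0.4, -3.5]
width: 0.0157
gripper_force: 40.0
```

Emit:
carry_out(
  commands=[
    {"dp": [0,0,0.001],"rotation": [0,0,0]},
    {"dp": [0,0,0.001],"rotation": [0,0,0]},
    {"dp": [0,0,0],"rotation": [0,0,0]},
  ],
)

```text
t: 10.6
eef_pos: [0.6154, -0.1997, 0.3474]
ee_rot: [3.141, 0.0, -1.768]
force: [0.2, 0.3, -3.9]
width: 0.0156
gripper_force: 40.0
```

Emit:
carry_out(
  commands=[
    {"dp": [0,0,0.001],"rotation": [0,0,0]},
    {"dp": [0,0,0.001],"rotation": [0,0,0]},
    {"dp": [0,0,0],"rotation": [0,0,0]},
  ],
)

```text
t: 10.98
eef_pos: [0.6154, -0.1997, 0.3454]
ee_rot: [3.141, 0.0, -1.768]
force: [0.1, 0.6, -3.8]
width: 0.0159
gripper_force: 40.0
```

Below the head-top level with no contact, so the plate is behind the head. Continuing in smaller steps.

Emit:
carry_out(
  commands=[
    {"dp": [0,0,0.0007],"rotation": [0,0,0]},
    {"dp": [0,0,0.0007],"rotation": [0,0,0]},
    {"dp": [0,0,0],"rotation": [0,0,0]},
  ],
)

```text
t: 11.35
eef_pos: [0.6154, -0.1997, 0.3441]
ee_rot: [3.141, -0.0, -1.768]
force: [0.1, 0.1, -3.1]
width: 0.0159
gripper_force: 40.0
```

Emit:
carry_out(
  commands=[
    {"dp": [0,0,0.0007],"rotation": [0,0,0]},
    {"dp": [0,0,0],"rotation": [0,0,0]},
  ],
)

```text
t: 11.6
eef_pos: [0.6154, -0.1998, 0.3434]
ee_rot: [3.142, -0.0, -1.768]
force: [0.2, -0.6, -3.4]
width: 0.0158
gripper_force: 40.0
```

Emit:
carry_out(
  commands=[
    {"dp": [0,0,0.0007],"rotation": [0,0,0]},
    {"dp": [0,0,0],"rotation": [0,0,0]},
  ],
)

```text
t: 11.85
eef_pos: [0.6154, -0.1998, 0.3428]
ee_rot: [-3.141, -0.0, -1.768]
force: [-1.0, 0.3, -2.5]
width: 0.0155
gripper_force: 40.0
```

Emit:
carry_out(
  commands=[
    {"dp": [0,0,0.0006],"rotation": [0,0,0]},
    {"dp": [0,0,0],"rotation": [0,0,0]},
  ],
)

```text
t: 12.1
eef_pos: [0.6155, -0.1998, 0.3427]
ee_rot: [-3.141, -0.0, -1.768]
force: [-0.3, 0.9, -0.6]
width: 0.0159
gripper_force: 40.0
```

Emit:
carry_out(
  commands=[
    {"dp": [0,0,0.0006],"rotation": [0,0,0]},
    {"dp": [0,0,0],"rotation": [0,0,0]},
  ],
)

```text
t: 12.35
eef_pos: [0.6155, -0.1999, 0.3424]
ee_rot: [-3.14, -0.0, -1.768]
force: [-0.6, 0.7, 3.7]
width: 0.0158
gripper_force: 40.0
```

Contact at TCP z≈0.3428, so the slot lines up at TCP z≈0.2613 and it sits home at ≈0.2428. I'll back off, go round to the side and down.

Emit:
carry_out(
  commands=[
    {"dp": [0,0,-0.01],"rotation": [0,0,0]},
    {"dp": [-0.02,0,0],"rotation": [0,0,0]},
    {"dp": [-0.03,0,0],"rotation": [0,0,0]},
    {"dp": [-0.014,0,0],"rotation": [0,0,0]},
    {"dp": [0,0,0.03],"rotation": [0,0,0]},
    {"dp": [0,0,0.03],"rotation": [0,0,0]},
    {"dp": [0,0,0.025],"rotation": [0,0,0]},
    {"dp": [0,0,0],"rotation": [0,0,0]},
  ],
)

```text
t: 13.35
eef_pos: [0.6268, -0.1364, 0.2641]
ee_rot: [3.137, -0.001, -1.768]
force: [0.1, -0.4, -2.3]
width: 0.0162
gripper_force: 40.0
```

Emit:
carry_out(
  commands=[
    {"dp": [0,0,0],"rotation": [0,0,0]},
    {"dp": [0,0,0],"rotation": [0,0,0]},
  ],
)

```text
t: 13.6
eef_pos: [0.6286, -0.137, 0.2681]
ee_rot: [-3.139, 0.0, -1.768]
force: [-1.5, 0.3, -2.4]
width: 0.0156
gripper_force: 40.0
```

```bash
python3 g.py
```

```text
t 13.6 tcp [ 0.62863536 -0.13698197  0.26807825] rot [-3.13934655e+00  2.88249883e-04 -1.76792874e+00] F [-1.49484306  0.33909443 -2.36127594]
0 post frame 0.02392902880931485 0.06313063596280194 0.268078249255822
0.1 post frame 0.024153636485923266 0.06315948104653327 0.16807850565938695
0.18 post frame 0.024333322627210035 0.06318255711351838 0.08807871078223892
dp to x23,y0: [ 6.31305497e-02  9.34654316e-04 -2.02967548e-05] tilt fix rotvec deg [-0.12869157  0.01652127  0.00512626]
```

Emit:
carry_out(
  commands=[
    {"dp": [0,0.0008,0.004],"rotation": [0,0,0]},
    {"dp": [0,0,0.0025],"rotation": [0,0,0]},
    {"dp": [0,0,0],"rotation": [0,0,0]},
    {"dp": [0,0,0],"rotation": [0,0,0]},
    {"dp": [0,0,0],"rotation": [0,0,0]},
  ],
)

```text
t: 14.22
eef_pos: [0.6272, -0.1368, 0.2601]
ee_rot: [-3.141, -0.0, -1.768]
force: [0.0, 0.3, -3.4]
width: 0.0156
gripper_force: 40.0
```

```bash
python3 g.py
```

```text
t 14.225 tcp [ 0.62723556 -0.13683473  0.26013614] rot [-3.14148383e+00 -3.81863132e-05 -1.76808338e+00] F [ 0.01711225  0.30295495 -3.3916701 ]
0 post frame 0.022527516316713087 0.06300073782775284 0.26013614162521526
0.1 post frame 0.022538398127730404 0.06299691849076877 0.160136142290221
0.18 post frame 0.022547103576544145 0.06299386302118153 0.08013614282222559
dp to x23,y0: [ 6.30007070e-02 -4.76568979e-04  2.45762526e-06] tilt fix rotvec deg [-0.00623489 -0.00218812 -0.00371548]
```

Emit:
carry_out(
  commands=[
    {"dp": [0.004,0,-0.0012],"rotation": [0,0,0]},
    {"dp": [0.005,0,0],"rotation": [0,0,0]},
    {"dp": [0.004,0,0],"rotation": [0,0,0]},
    {"dp": [0,0,0],"rotation": [0,0,0]},
    {"dp": [0,0,0],"rotation": [0,0,0]},
    {"dp": [0,0,0],"rotation": [0,0,0]},
  ],
)

```text
t: 14.98
eef_pos: [0.6246, -0.1495, 0.2612]
ee_rot: [3.142, 0.0, -1.768]
force: [-0.5, 0.4, -3.4]
width: 0.0159
gripper_force: 40.0
```

Emit:
carry_out(
  commands=[
    {"dp": [0.002,0,0],"rotation": [0,0,0]},
    {"dp": [0.002,0,0],"rotation": [0,0,0]},
    {"dp": [0.002,0,0],"rotation": [0,0,0]},
    {"dp": [0,0,0],"rotation": [0,0,0]},
  ],
)

```text
t: 15.48
eef_pos: [0.6234, -0.1556, 0.2612]
ee_rot: [3.142, -0.0, -1.768]
force: [0.4, -1.4, -3.0]
width: 0.0159
gripper_force: 40.0
```

Emit:
carry_out(
  commands=[
    {"dp": [0.001,0,0],"rotation": [0,0,0]},
    {"dp": [0.001,0,0],"rotation": [0,0,0]},
    {"dp": [0.001,0,0],"rotation": [0,0,0]},
    {"dp": [0,0,0],"rotation": [0,0,0]},
  ],
)

```text
t: 15.98
eef_pos: [0.6229, -0.1585, 0.2613]
ee_rot: [-3.142, -0.0, -1.768]
force: [0.2, -0.3, -3.9]
width: 0.0161
gripper_force: 40.0
```

Emit:
carry_out(
  commands=[
    {"dp": [0.002,0,0],"rotation": [0,0,0]},
    {"dp": [0.002,0,0],"rotation": [0,0,0]},
    {"dp": [0.002,0,0],"rotation": [0,0,0]},
    {"dp": [0.002,0,0],"rotation": [0,0,0]},
    {"dp": [0,0,0],"rotation": [0,0,0]},
  ],
)

```text
t: 16.6
eef_pos: [0.6212, -0.1664, 0.2613]
ee_rot: [3.142, -0.0, -1.768]
force: [-0.0, -0.1, -3.2]
width: 0.0159
gripper_force: 40.0
```

Emit:
carry_out(
  commands=[
    {"dp": [0.003,0,0],"rotation": [0,0,0]},
    {"dp": [0.003,0,0],"rotation": [0,0,0]},
    {"dp": [0.003,0,0],"rotation": [0,0,0]},
    {"dp": [0.003,0,0],"rotation": [0,0,0]},
    {"dp": [0,0,0],"rotation": [0,0,0]},
  ],
)

```text
t: 17.23
eef_pos: [0.6189, -0.1782, 0.2612]
ee_rot: [3.142, 0.0, -1.768]
force: [-0.1, -0.4, -3.7]
width: 0.016
gripper_force: 40.0
```

Emit:
carry_out(
  commands=[
    {"dp": [0.003,0,0],"rotation": [0,0,0]},
    {"dp": [0.003,0,0],"rotation": [0,0,0]},
    {"dp": [0.003,0,0],"rotation": [0,0,0]},
    {"dp": [0.003,0,0],"rotation": [0,0,0]},
    {"dp": [0.002,0,0],"rotation": [0,0,0]},
    {"dp": [0,0,0],"rotation": [0,0,0]},
    {"dp": [0,0,0],"rotation": [0,0,0]},
  ],
)

```text
t: 18.1
eef_pos: [0.6162, -0.1917, 0.2613]
ee_rot: [3.142, 0.0, -1.768]
force: [-0.3, 0.3, -3.6]
width: 0.0159
gripper_force: 40.0
```

```bash
python3 g.py
```

```text
t 18.1 tcp [ 0.61617902 -0.19168118  0.26126308] rot [ 3.14157314e+00  3.34822176e-05 -1.76807101e+00] F [-0.27133172  0.29942431 -3.59850495]
0 post frame 0.022432258779767036 0.007051021966228062 0.2612630806934211
0.1 post frame 0.02243030804638075 0.007054370290357806 0.16126308076850426
0.18 post frame 0.022428747459671612 0.00705704894966159 0.08126308082857081
dp to x23,y0: [ 7.05099216e-03 -5.68111220e-04 -2.47166187e-07] tilt fix rotvec deg [ 0.00111774  0.00191842 -0.0030066 ]
```

Emit:
carry_out(
  commands=[
    {"dp": [0.002,0,0],"rotation": [0,0,0]},
    {"dp": [0.002,0,0],"rotation": [0,0,0]},
    {"dp": [0.001,0,0],"rotation": [0,0,0]},
    {"dp": [0,0,0],"rotation": [0,0,0]},
  ],
)

```text
t: 18.6
eef_pos: [0.6152, -0.1968, 0.2613]
ee_rot: [3.142, -0.0, -1.768]
force: [-0.2, -0.6, -3.3]
width: 0.0156
gripper_force: 40.0
```

Emit:
carry_out(
  commands=[
    {"dp": [0.0007,0,0],"rotation": [0,0,0]},
    {"dp": [0.0007,0,0],"rotation": [0,0,0]},
    {"dp": [0,0,0],"rotation": [0,0,0]},
  ],
)

```text
t: 18.98
eef_pos: [0.6149, -0.198, 0.2613]
ee_rot: [-3.142, 0.0, -1.768]
force: [-0.3, -0.6, -3.9]
width: 0.016
gripper_force: 40.0
```

Emit:
carry_out(
  commands=[
    {"dp": [0.0007,0,0],"rotation": [0,0,0]},
    {"dp": [0,0,0],"rotation": [0,0,0]},
  ],
)

```text
t: 19.23
eef_pos: [0.6148, -0.1987, 0.2613]
ee_rot: [3.142, -0.0, -1.768]
force: [-0.6, -0.4, -3.6]
width: 0.0158
gripper_force: 40.0
```

Emit:
carry_out(
  commands=[
    {"dp": [0.0007,0,0],"rotation": [0,0,0]},
    {"dp": [0,0,0],"rotation": [0,0,0]},
  ],
)

```text
t: 19.48
eef_pos: [0.6147, -0.1993, 0.2613]
ee_rot: [-3.142, 0.0, -1.768]
force: [-0.5, 0.3, -3.6]
width: 0.0156
gripper_force: 40.0
```

Emit:
carry_out(
  commands=[
    {"dp": [0.0006,0,0],"rotation": [0,0,0]},
    {"dp": [0,0,0],"rotation": [0,0,0]},
  ],
)

```text
t: 19.73
eef_pos: [0.6146, -0.1997, 0.2612]
ee_rot: [-3.141, 0.0, -1.768]
force: [0.8, 2.0, -3.3]
width: 0.0159
gripper_force: 40.0
```

Emit:
carry_out(
  commands=[
    {"dp": [0.0006,0,0],"rotation": [0,0,0]},
    {"dp": [0,0,0],"rotation": [0,0,0]},
  ],
)

```text
t: 19.98
eef_pos: [0.6145, -0.2001, 0.2612]
ee_rot: [-3.141, 0.001, -1.768]
force: [1.4, 4.2, -1.7]
width: 0.0161
gripper_force: 40.0
```

Emit:
carry_out(
  commands=[
    {"dp": [0.0006,0,0],"rotation": [0,0,0]},
    {"dp": [0,0,0],"rotation": [0,0,0]},
  ],
)

```text
t: 20.23
eef_pos: [0.6144, -0.2005, 0.2612]
ee_rot: [-3.141, 0.001, -1.768]
force: [0.4, 5.0, -3.2]
width: 0.0158
gripper_force: 40.0
```

End wall felt. I back off 1.5 mm from the contact to centre the pin, then let down.

Emit:
carry_out(
  commands=[
    {"dp": [-0.0015,0,0],"rotation": [0,0,0]},
    {"dp": [-0.0014,0,0],"rotation": [0,0,0]},
    {"dp": [0,0,0],"rotation": [0,0,0]},
    {"dp": [0,0,0],"rotation": [0,0,0]},
  ],
)

```text
t: 20.72
eef_pos: [0.6148, -0.1987, 0.2613]
ee_rot: [3.141, -0.0, -1.768]
force: [0.5, -0.2, -3.6]
width: 0.0159
gripper_force: 40.0
```

Emit:
carry_out(
  commands=[
    {"dp": [0,0,0.001],"rotation": [0,0,0]},
    {"dp": [0,0,0.001],"rotation": [0,0,0]},
    {"dp": [0,0,0.001],"rotation": [0,0,0]},
    {"dp": [0,0,0.001],"rotation": [0,0,0]},
    {"dp": [0,0,0],"rotation": [0,0,0]},
  ],
)

```text
t: 21.35
eef_pos: [0.6148, -0.1983, 0.2571]
ee_rot: [3.141, -0.0, -1.768]
force: [1.0, -0.7, -3.3]
width: 0.0157
gripper_force: 40.0
```

Emit:
carry_out(
  commands=[
    {"dp": [0,0,0.002],"rotation": [0,0,0]},
    {"dp": [0,0,0.002],"rotation": [0,0,0]},
    {"dp": [0,0,0.002],"rotation": [0,0,0]},
    {"dp": [0,0,0.002],"rotation": [0,0,0]},
    {"dp": [0,0,0],"rotation": [0,0,0]},
  ],
)

```text
t: 21.98
eef_pos: [0.6148, -0.1983, 0.249]
ee_rot: [3.141, -0.0, -1.768]
force: [1.6, 0.0, -2.3]
width: 0.0156
gripper_force: 40.0
```

Emit:
carry_out(
  commands=[
    {"dp": [0,0,0.002],"rotation": [0,0,0]},
    {"dp": [0,0,0.001],"rotation": [0,0,0]},
    {"dp": [0,0,0.001],"rotation": [0,0,0]},
    {"dp": [0,0,0],"rotation": [0,0,0]},
  ],
)

```text
t: 22.48
eef_pos: [0.6148, -0.1983, 0.2452]
ee_rot: [3.141, -0.0, -1.768]
force: [-0.1, -0.1, -3.0]
width: 0.0155
gripper_force: 40.0
```

Emit:
carry_out(
  commands=[
    {"dp": [0,0,0.0008],"rotation": [0,0,0]},
    {"dp": [0,0,0.0008],"rotation": [0,0,0]},
    {"dp": [0,0,0],"rotation": [0,0,0]},
  ],
)

```text
t: 22.85
eef_pos: [0.6148, -0.1983, 0.2436]
ee_rot: [3.141, 0.0, -1.768]
force: [0.1, -0.8, -3.7]
width: 0.0156
gripper_force: 40.0
```

Emit:
carry_out(
  commands=[
    {"dp": [0,0,0.0007],"rotation": [0,0,0]},
    {"dp": [0,0,0],"rotation": [0,0,0]},
  ],
)

```text
t: 23.1
eef_pos: [0.6149, -0.1983, 0.2429]
ee_rot: [3.142, -0.0, -1.768]
force: [0.7, -0.6, -3.7]
width: 0.016
gripper_force: 40.0
```

Emit:
carry_out(
  commands=[
    {"dp": [0,0,0.0006],"rotation": [0,0,0]},
    {"dp": [0,0,0],"rotation": [0,0,0]},
  ],
)

```text
t: 23.35
eef_pos: [0.6149, -0.1984, 0.2427]
ee_rot: [-3.141, -0.0, -1.768]
force: [-0.8, 0.3, -1.3]
width: 0.0163
gripper_force: 40.0
```

The pin is home at the predicted height. I let it bear its weight, lower the grip force, and release.

Emit:
carry_out(
  commands=[
    {"dp": [0,0,0.0004],"rotation": [0,0,0]},
    {"dp": [0,0,0],"rotation": [0,0,0]},
    {"dp": [0,0,0],"rotation": [0,0,0]},
  ],
  force=10,
)

```text
t: 23.72
eef_pos: [0.615, -0.1984, 0.2425]
ee_rot: [-3.141, -0.0, -1.768]
force: [-2.1, 1.0, 4.1]
width: 0.0165
gripper_force: 10.0
```

Emit:
carry_out(
  commands=[
    {"dp": [0,0,0],"rotation": [0,0,0]},
    {"dp": [0,0,0],"rotation": [0,0,0]},
    {"dp": [0,0,0],"rotation": [0,0,0]},
    {"dp": [0,0,0],"rotation": [0,0,0]},
    {"dp": [0,0,0],"rotation": [0,0,0]},
    {"dp": [0,0,0],"rotation": [0,0,0]},
  ],
  grip=0.04,
)

```text
t: 24.48
eef_pos: [0.6149, -0.1983, 0.2419]
ee_rot: [-3.142, 0.0, -1.768]
force: [-0.3, -0.6, 0.6]
width: 0.04
gripper_force: 0.0
```

```bash
python3 - <<'E'
from h import *
o=[]
for n,r,c in (("scene",150,180),("side",110,280)):
    p,d=vision.grab_frame(n); o.append(cv2.resize(p[r:r+120,c:c+106,::-1],(398,450),interpolation=cv2.INTER_CUBIC))
cv2.imwrite("pics/c3.png",np.hstack(o))
E
python3 g.py
```

```text
t 24.575 tcp [ 0.61487057 -0.19833037  0.24197231] rot [-3.14158721e+00 -8.69030359e-06 -1.76811975e+00] F [ 0.39112527 -0.4238677   0.46689727]
0 post frame 0.02245205491406835 0.00027434486300028163 0.24197230965657637
0.1 post frame 0.022452598996890633 0.0002734757775635279 0.14197230966183305
0.18 post frame 0.02245303426314835 0.00027278050921411296 0.06197230966603842
dp to x23,y0: [ 2.74289397e-04 -5.47972853e-04  5.36556634e-09] tilt fix rotvec deg [-0.00031176 -0.00049793 -0.00579963]
```

View pics/c3.png

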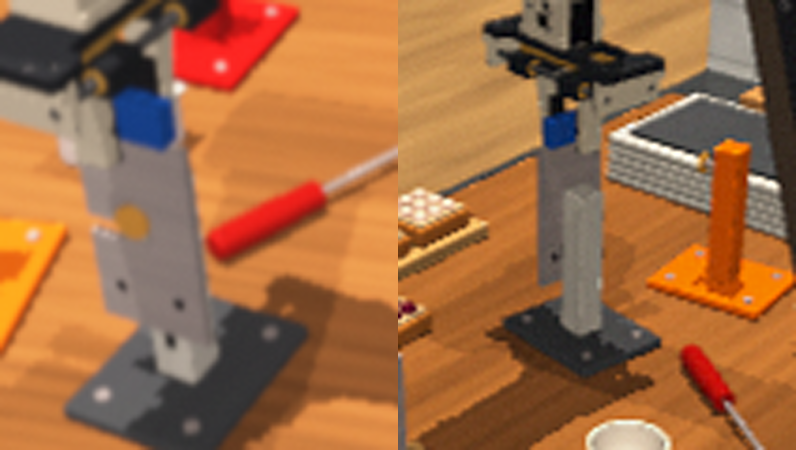

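The bracket hangs upright behind the brass head, which shows at (130,222) in the left half, and the fingers are clear of the grip. I'll retreat straight up and let it settle.

Emit:
carry_out(
  commands=[
    {"dp": [0,0,-0.01],"rotation": [0,0,0]},
    {"dp": [0,0,-0.02],"rotation": [0,0,0]},
    {"dp": [0,0,-0.03],"rotation": [0,0,0]},
    {"dp": [0,0,-0.03],"rotation": [0,0,0]},
    {"dp": [0,0,-0.03],"rotation": [0,0,0]},
    {"dp": [0,0,0],"rotation": [0,0,0]},
    {"dp": [0,0,0],"rotation": [0,0,0]},
    {"dp": [0,0,0],"rotation": [0,0,0]},
  ],
)

```text
t: 25.58
eef_pos: [0.6145, -0.1982, 0.3611]
ee_rot: [3.14, -0.0, -1.768]
force: [-0.2, -0.4, 0.2]
width: 0.04
gripper_force: 0.0
```

Emit:
carry_out(
  commands=[
    {"dp": [0,0,0],"rotation": [0,0,0]},
    {"dp": [0,0,0],"rotation": [0,0,0]},
    {"dp": [0,0,0],"rotation": [0,0,0]},
    {"dp": [0,0,0],"rotation": [0,0,0]},
    {"dp": [0,0,0],"rotation": [0,0,0]},
    {"dp": [0,0,0],"rotation": [0,0,0]},
    {"dp": [0,0,0],"rotation": [0,0,0]},
    {"dp": [0,0,0],"rotation": [0,0,0]},
  ],
)

```text
t: 26.58
eef_pos: [0.6149, -0.1983, 0.362]
ee_rot: [-3.142, 0.0, -1.768]
force: [-0.5, 0.1, -0.0]
width: 0.04
gripper_force: 0.0
```

```bash
python3 - <<'E'
from h import *
for k in (0,1):
    s=readout.get_state(); p,d=vision.grab_frame("scene"); W=cloud("scene",d); p=p.astype(int)
    m=box(W,d,.55,.68,-.26,-.12,.18,.27)&(p[...,2]>p[...,0]+50); q=W[m]; print(s["t"],m.sum(),rect(q),np.percentile(q[:,2],[2,98]))
E
```

```text
26.575 330 [array([ 617.5, -197.1]), array([59.9, 18. ]), np.float64(77.8)] [0.22282923 0.25078249]
26.625 328 [array([ 617.3, -196.4]), array([59.2, 18.3]), np.float64(77.0)] [0.22303784 0.25080701]
```

The bracket is still and upright at the expected place, with its grip top at z≈0.25.

```bash
python3 -c "
from station import arm
print(arm.job_done())"
```

```text
the job is handed in; nothing more can be done
None
```

The blue-gripped bracket hangs upright and still on the grey stand's pin, fully home in the upper notch; I released it, withdrew the arm and handed the job in at about 27 s, but no verdict was returned.

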